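# Make up two umbrella repair kits

### The arm

A 7-joint arm with a two-finger parallel gripper is mounted at the origin on the work surface. World frame = base frame: x ahead of the robot, y to its left, z up, the work surface at z = 0. Lengths are in m, angles in rad, forces in N, time in s.
With the tool pointing down it reaches from about 0.425 to 0.95 m from the base axis. Payload 4.7 kg.
Tool frame: the origin (TCP) lies midway between the tips of the shut fingers; the grasp point (between the pads) lies 19 mm behind it (env.grip_depth is the distance from the TCP to the grasp point, in m); z points along the fingers, y is the line along which they close (so a half turn about z gives the same grasp; the last joint's range is limited). The gripper opens to 87 mm and grips with 3 to 60 N. Pads are 19 mm wide; open, the fingers measure 117 mm over their backs; the gripper's body (75 mm by 190 mm) begins 51 mm behind the grasp point.
Start: joints at [-1.248, 0.469, -0.049, 1.532, 0.024, 1.141, -0.082], TCP at [0.233, 0.634, 0.223] pointing down, gripper open.
Joint ranges: [-2.59, 2.59], [-0.33, 1.99], [-1.39, 1.29], [0.1, 2.45], [-1.04, 4.18], [0.21, 1.99], [-2.66, 2.66]. Speed limits (rad/s): [2.57, 2.57, 3.14, 3.14, 3.14, 3.14, 3.14].

### API

Orientations are given as a unit quaternion [w, x, y, z].
In Python, from station import env gives the robot as it stands. Calls block until the motion is done:
- env.movep(position, orientation): joint-space move of the TCP to a pose.
- env.movel(position, max_speed=0.15, ori=None, contact_N=None): straight line of the TCP; ori=None keeps the orientation; max_speed is the mean speed in m/s. With contact_N (N) it stops when the force on the tool has changed by that much, and returns True; else False.
- env.movej(angles): joint-space move.
- env.move_gripper(opening, squeeze=None): finger opening in m; squeeze is the grip in N (None keeps the last); returns when the fingers have stopped.
- env.hold(seconds).
- env.solve_ik(position, orientation): joint angles nearest the present ones, or None.
- env.sense(): the state.
- env.camera(name): name is "scene" or "top"; returns a dict with "image" (420x560x3 uint8, red, green, blue), "fovy" (degrees; the focal length in pixels is half the picture's height over the tangent of half this angle, whatever the lens; pixels are square), "cx", "cy" (the principal point, pixels), "R" (3x3) and "t" (3): a world point X has camera coordinates R X + t. Camera axes: x right, y down, z forward; pixel columns grow to the right and rows downward; lengths in m; the calibration is good to about 2 mm. A picture is of the moment at which its call begins. There is no depth.
A pose or a line that the arm cannot do raises env.MotionError and nothing moves.
- env.hand_in(): hands the job in; it is judged then, once.
The state is a dict: "time_s": time; "q": joint angles; "dq": joint speeds; "tau": joint torques, N m; "tcp_pos": TCP position; "orientation": TCP orientation; "ft_force": force on the tool from outside, world axes, zero at the start; "ft_torque": the same for the moment, N m; "finger_gap": finger opening in m; "grip_force": force on a finger pad.
Only numpy, scipy, OpenCV 4.12 (cv2) and the standard library are available. Lean on these libraries where they do the work, as an engineer would, in place of code of your own. Each camera call takes 0.05 s, during which the arm holds its last target. There are 200 camera calls.

### The job

Make up the two umbrella repair kits from the parts on the bench. For the stick umbrella, put the crook handle, lying flat, and the runner, standing upright, into the long narrow tray; for the folding umbrella, put the straight handle, lying flat, and the large parts case, flat on the tray's floor, into the nearly square tray, and set the small case squarely on the middle of the large one, lengthways the same way, with no overhang. Every part rests fully inside its tray and is let go; leave the rivet tin and the thread reel where they are.

Things in the scene. Friction and masses are not known exactly. Their poses are not given: they have to be found in the camera images.
- long_tray: Long narrow open tray of beige plastic, fixed to the bench, for the stick-umbrella kit: 280 x 130 mm outside (x, y), 20 mm high; walls and floor 4 mm thick (floor top at z = 4 mm), inside 272 x 122 mm. Origin: centre of its underside; x along the length, z up. It may stand on the left or on the right.
- wide_tray: Nearly square open tray of the same beige plastic, fixed to the bench, for the folding-umbrella kit: 200 x 215 mm outside (x, y), 20 mm high; walls and floor 4 mm thick (floor top at z = 4 mm), inside 192 x 207 mm. Origin: centre of its underside; z up. It stands on the other side.
- crook_handle: Wooden J-shaped umbrella handle lying flat, round bar 20 mm thick, 128 x 72 mm overall (x, y). Origin: centre of that outline, on its underside; z up. Straight shank along x at y = -26 mm, x = -64 to +28, brass end at -x; the hook bends at +x back to a tail at y = +26 that ends at x = +6, leaving a 32 mm gap. Grip across the shank near x = +5 (centre of mass x = 16, y = -11). 60 to 105 g.
- runner: Umbrella runner standing upright: grey plastic tube-shaped part 22 mm in diameter on a foot flange 32 mm in diameter and 5 mm thick, 45 mm high in all. Origin: centre of its underside; z up along its axis. Grip the tube. About 25 g.
- straight_handle: Straight black plastic umbrella handle lying flat: rounded bar 90 mm long (x), 30 mm wide (y), 26 mm high, from x = -52.5 to +37.5 mm, with a steel stub 12 mm thick that goes on to x = +52.5 mm. Origin: middle of the overall length, on the underside; z up. 65 to 120 g.
- large_case: Large closed parts case, grey plastic box 110 x 68 mm and 26 mm high (x, y, z), flat lid that does not open. Origin: centre of its underside; z up. 120 to 210 g.
- small_case: Small closed parts case, grey plastic box 58 x 38 mm and 22 mm high (x, y, z), flat lid that does not open. Origin: centre of its underside; z up. 45 to 80 g.
- rivet_tin: Bystander: loose round steel tin 46 mm in diameter, 22 mm high, among the parts; not wanted. Origin: centre of its underside.
- thread_reel: Bystander: loose thread reel standing on end, 32 mm in diameter, 30 mm high, pale wooden flanges; not wanted. Origin: centre of its underside.

How it is judged:
By the outcome, as a careful person would: the job done as asked, in the order asked, and still so for the second after the job is handed in, with the robot touching nothing.
It also fails if it takes over 131 s, if anything falls off the work surface, if the arm or the gripper's body presses on something with over 40 N, if the wrist force passes 120 N, or if a joint passes its speed limit or range.

## Working session

There is one attempt and no reset: what is moved stays moved. The work goes in short steps, each a Python script; the robot and the scene stay as the last script left them, time stands still between calls to the robot, and variables do not carry over. Pictures are saved under pics/ and viewed, at most 14 in all, crops included, and the job is handed in when it is done.

```bash
mkdir -p pics
python3 - <<'E'
from station import env
import cv2,numpy as np
for n in("top","scene"):
    c=env.camera(n); cv2.imwrite(f"pics/{n}0.png",cv2.resize(c["image"][:,:,::-1],(800,600),interpolation=cv2.INTER_CUBIC))
    print(n,c["fovy"],c["cx"],c["cy"],np.round(c["R"],4).tolist(),np.round(c["t"],4).tolist())
s=env.sense();print(s["time_s"],s["orientation"],s["tcp_pos"])
E
```

```text
top 57.725156419690926 279.8127832009951 208.80863501597264 [[0.0274, -0.9996, -0.0032], [-0.9848, -0.0264, -0.1717], [0.1716, 0.0078, -0.9851]] [-0.0185, 0.5494, 0.8646]
scene 46.40379063838268 269.41465535995985 199.51450598856775 [[-0.7914, 0.6112, -0.012], [0.4906, 0.6233, -0.6089], [-0.3647, -0.4878, -0.7932]] [0.4285, -0.2425, 1.326]
0.1 [-1.17334563e-04  1.74990954e-01  9.84569652e-01 -8.67621247e-04] [0.23240837 0.63315364 0.22160027]
```

View pics/top0.png

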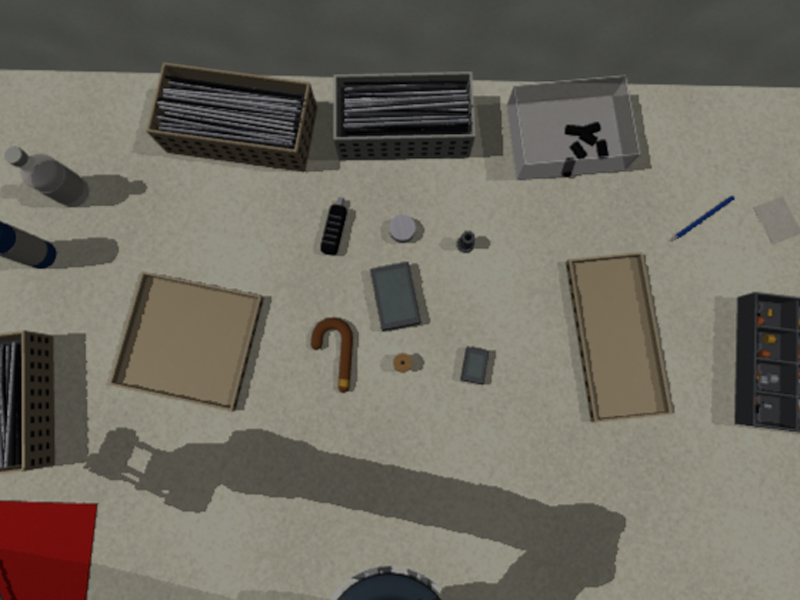

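View pics/scene0.png

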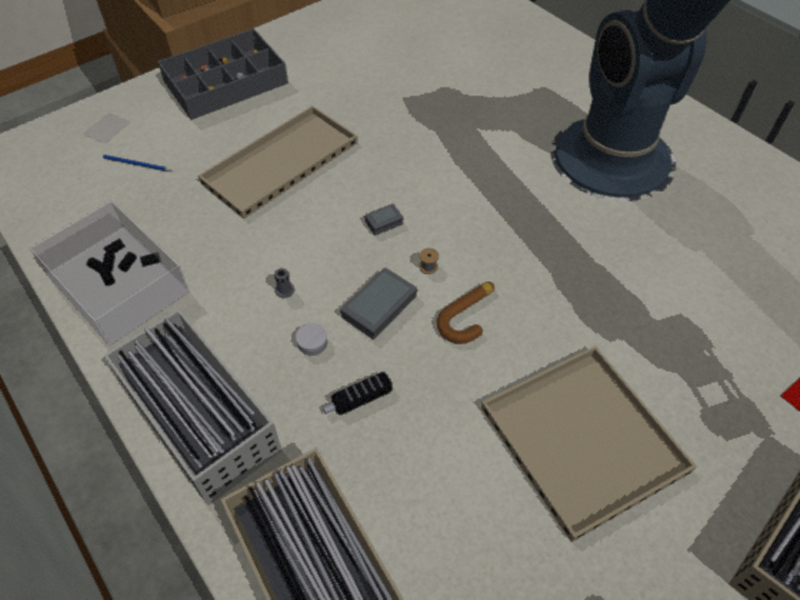

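The top view shows the wide tray on the left (corners near (147,274), (263,296), (235,409), (113,383)). The long tray is on the right (568,259), (643,255), (672,412), (593,420). The parts sit between them. I'll enlarge the parts area in both views.

Run:
```python
from station import env
import cv2,numpy as np
def crop(n,x0,y0,x1,y1,k,out):
    im=env.camera(n)["image"][y0:y1,x0:x1,::-1]
    im=cv2.resize(im,None,fx=k,fy=k,interpolation=cv2.INTER_CUBIC)
    im=cv2.convertScaleAbs(im,alpha=1.5,beta=15)
    for i in range(0,x1-x0,10): cv2.putText(im,str(x0+i),(i*k,8),0,.3,(0,0,255));cv2.line(im,(i*k,10),(i*k,14),(0,0,255))
    for i in range(0,y1-y0,10): cv2.putText(im,str(y0+i),(0,i*k+4),0,.3,(0,0,255));cv2.line(im,(20,i*k),(24,i*k),(0,0,255))
    cv2.imwrite(out,im)
crop("top",210,130,350,280,4,"pics/t1.png")
crop("scene",180,120,360,295,4,"pics/s1.png") if 0 else crop("scene",180,135,350,295,3,"pics/s1.png")
```

```text
(no output)
```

View pics/t1.png

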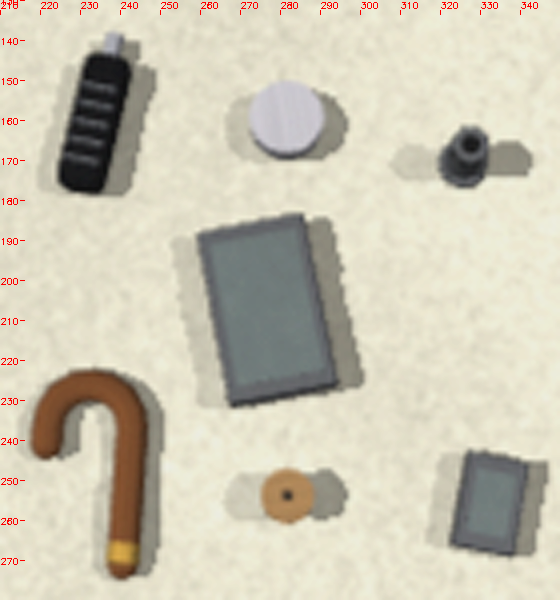

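View pics/s1.png

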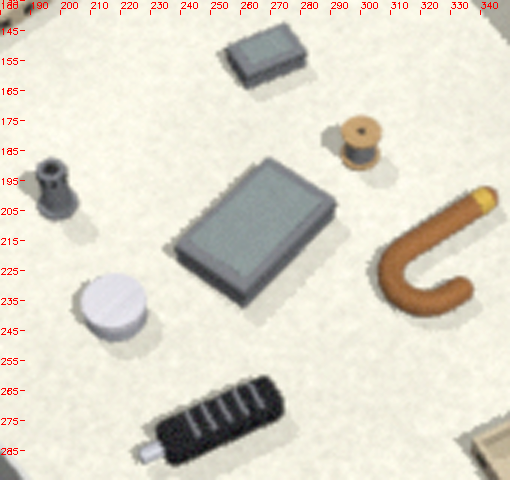

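```bash
cat > loc.py <<'E'
from station import env
import numpy as np
from scipy.optimize import least_squares
cams={n:env.camera(n) for n in("top","scene")}
def proj(n,X):
    c=cams[n];p=np.asarray(X)@np.array(c["R"]).T+c["t"];f=210/np.tan(np.radians(c["fovy"])/2)
    return p[:,:2]/p[:,2:]*f+[c["cx"],c["cy"]]
def world(p,M):
    c,s=np.cos(p[2]),np.sin(p[2]);M=np.array(M,float)/1000
    return np.c_[p[0]+c*M[:,0]-s*M[:,1],p[1]+s*M[:,0]+c*M[:,1],M[:,2]]
def full(pts,k,o): return (np.array(pts,float)+.5)/k-.5+np.array(o)
def fit(name,obs,g,show=True):
    """obs: {cam:(model pts mm, pixels)}"""
    def res(p): return np.concatenate([(proj(n,world(p,m))-u).ravel() for n,(m,u) in obs.items()])
    s=least_squares(res,g);
    if show: print(name,np.round(s.x[:2],4),round(np.degrees(s.x[2]),1),"res",np.round(s.fun,1).tolist())
    return s.x
E
python3 - <<'E'
from loc import *
T=lambda p:full(p,4,(210,130)); S=lambda p:full(p,3,(180,135)); W=lambda p:full(p,800/560,(0,0))
def box(a,b,z):return [[a,b,z],[a,-b,z],[-a,-b,z],[-a,b,z]]  # far-left, far-right, near-right, near-left
B=box(55,34,26)
fit("large",{"top":(B,T([(197,234),(301,213),(337,380),(232,401)])),"scene":(B,S([(246,290),(176,246),(268,158),(337,200)]))},[.6,0,.1])
B=box(29,19,22)
fit("small",{"top":(B[:2]+[[-29,-19,0],[-29,19,0]],T([(467,450),(529,460),(512,556),(450,545)])),"scene":(B,S([(247,78),(227,50),(287,22),(307,50)]))},[.5,-.1,-.1])
m=[[52.5,0,13],[-52.5,0,13]]
fit("straight",{"top":(m,T([(115,35),(81,190)])),"scene":(m,S([(141,454),(277,393)]))},[.7,.1,-.1])
m=[[-64,-26,10],[6,26,10]]
fit("crook",{"top":(m+[[64,0,10]],T([(121,577),(45,459),(95,370)])),"scene":(m,S([(496,196),(473,287)]))},[.5,.1,0])
m=[[0,0,45],[0,0,2.5]]
fit("runner",{"top":(m,T([(471,146),(464,170)])),"scene":(m,S([(51,168),(57,205)]))},[.7,-.1,0])
fit("tin",{"top":([[0,0,22]],T([(286,117)])),"scene":([[0,0,22]],S([(115,298)]))},[.7,0,0])
fit("reel",{"top":([[0,0,30]],T([(288,495)])),"scene":([[0,0,30]],S([(361,130)]))},[.5,0,0])
B=box(140,65,20)
fit("long",{"top":(B,W([(568,261),(643,255),(672,412),(593,420)])),"scene":(B,W([(245,213),(200,179),(313,109),(357,139)]))},[.5,-.4,.1])
B=box(100,107.5,20)
fit("wide",{"top":(B,W([(147,274),(263,296),(235,409),(113,383)])),"scene":(B,W([(575,535),(482,404),(594,349),(692,464)]))},[.5,.4,-.2])
E
```

```text
large [0.5589 0.0066] 13.4 res [-1.1, -0.3, -0.2, -0.5, 0.2, 0.8, -1.0, 1.3, -0.7, 1.0, -1.0, -0.3, -0.4, -1.1, -0.1, -0.7]
small [ 0.4435 -0.132 ] -7.5 res [-0.7, 0.2, -0.6, 0.2, -0.8, 0.3, -0.7, 0.5, -0.4, -0.5, -1.3, -1.0, -1.1, -0.4, 0.1, -0.2]
straight [0.6835 0.1164] -10.1 res [0.3, 0.5, -0.4, 0.6, -0.6, 0.7, -0.1, -0.2]
crook [0.4567 0.1146] -1.8 res [-0.7, 0.7, -0.6, 0.1, -0.6, -0.4, -0.4, -0.4, -1.1, -0.8]
runner [ 0.6584 -0.1169] 0.0 res [-0.1, 0.3, -0.3, -1.0, -0.1, 0.1, 0.3, -0.9]
tin [ 0.6803 -0.0035] 0.0 res [0.1, 0.6, -0.4, 0.4]
reel [ 0.4437 -0.0106] 0.0 res [-0.1, 0.4, -0.4, 0.3]
long [ 0.5011 -0.375 ] 7.5 res [-1.2, -1.0, -2.2, -2.1, -1.3, 1.7, -0.2, 2.0, -2.1, -0.4, -1.5, -1.9, -0.4, -2.1, 0.4, -2.1]
wide [0.4739 0.3582] -9.7 res [-3.3, -1.9, -0.7, -0.8, -1.0, 1.1, -2.3, 1.5, -1.9, 0.6, -2.0, -2.2, -1.4, -3.4, 1.2, 0.0]
```

```bash
cat > joint.py <<'E'
from loc import *
T=lambda p:full(p,4,(210,130)); S=lambda p:full(p,3,(180,135)); W=lambda p:full(p,800/560,(0,0))
def box(a,b,z):return [[a,b,z],[a,-b,z],[-a,-b,z],[-a,b,z]]
O={}
B=box(55,34,26)
O["large"]=({"top":(B,T([(197,234),(301,213),(337,380),(232,401)])),"scene":(B,S([(246,290),(176,246),(268,158),(337,200)]))},[.5589,0,.23])
B=box(29,19,22)
O["small"]=({"top":(B[:2]+[[-29,-19,0],[-29,19,0]],T([(467,450),(529,460),(512,556),(450,545)])),"scene":(B,S([(247,78),(227,50),(287,22),(307,50)]))},[.44,-.13,-.13])
m=[[52.5,0,13],[-52.5,0,13]]
O["straight"]=({"top":(m,T([(115,35),(81,190)])),"scene":(m,S([(141,454),(277,393)]))},[.68,.1,-.1])
m=[[-64,-26,10],[6,26,10]]
O["crook"]=({"top":(m+[[64,0,10]],T([(121,577),(45,459),(95,370)])),"scene":(m,S([(496,196),(473,287)]))},[.46,.1,0])
m=[[0,0,45],[0,0,2.5]]
O["runner"]=({"top":(m,T([(471,146),(464,170)])),"scene":(m,S([(51,168),(57,205)]))},[.66,-.1,0])
O["tin"]=({"top":([[0,0,22]],T([(286,117)])),"scene":([[0,0,22]],S([(115,298)]))},[.7,0,0])
O["reel"]=({"top":([[0,0,30]],T([(288,495)])),"scene":([[0,0,30]],S([(361,130)]))},[.5,0,0])
B=box(140,65,20)
O["long"]=({"top":(B,W([(568,261),(643,255),(672,412),(593,420)])),"scene":(B,W([(245,213),(200,179),(313,109),(357,139)]))},[.5,-.37,.1])
B=box(100,107.5,20)
O["wide"]=({"top":(B,W([(147,274),(263,296),(235,409),(113,383)])),"scene":(B,W([(575,535),(482,404),(594,349),(692,464)]))},[.47,.36,-.2])
def pj(n,X,k):
    c=cams[n];p=np.asarray(X)@np.array(c["R"]).T+c["t"];f=210/np.tan(np.radians(c["fovy"])/2)
    q=p[:,:2]/p[:,2:];r2=(q**2).sum(1,keepdims=True)
    return q*(1+k[0]*r2)*f+[c["cx"],c["cy"]]+k[1:3]
N=list(O)
def res(v):
    K={"top":v[:3],"scene":v[3:6]};r=[v[1:3]*.5,v[4:6]*.5]
    for i,n in enumerate(N):
        for cn,(m,u) in O[n][0].items(): r.append((pj(cn,world(v[6+3*i:9+3*i],m),K[cn])-u).ravel())
    return np.concatenate([np.ravel(x) for x in r])
v0=np.r_[np.zeros(6),np.ravel([O[n][1] for n in N])]
s=least_squares(res,v0,loss="soft_l1")
if __name__=="__main__":
    print("k",np.round(s.x[:6],3),"rms",np.sqrt((res(s.x)**2).mean()))
    for i,n in enumerate(N):
        p=s.x[6+3*i:9+3*i];print(n,np.round(p[:2],4),round(np.degrees(p[2]),1))
        print("   ",[np.round(pj(cn,world(p,m),s.x[:3] if cn=="top" else s.x[3:6])-u,1).ravel().tolist() for cn,(m,u) in O[n][0].items()])
E
python3 joint.py
```

```text
k [-0.06  -0.079 -0.681 -0.061  0.703  1.406] rms 0.7844850277109988
large [0.5578 0.0046] 13.5
    [[-0.4, -0.4, 0.5, -0.7, 0.9, 0.6, -0.2, 1.1], [-0.1, 1.5, -0.4, 0.3, 0.1, -0.5, 0.4, -0.1]]
small [ 0.4421 -0.1342] -7.5
    [[0.1, 0.1, 0.1, -0.0, -0.2, -0.0, 0.1, 0.3], [0.3, 0.1, -0.6, -0.4, -0.5, 0.3, 0.6, 0.5]]
straight [0.6828 0.1145] -10.0
    [[1.0, 0.3, 0.4, 0.3], [0.0, 1.1, 0.2, 0.3]]
crook [0.4551 0.1131] -1.4
    [[0.1, 0.5, -0.0, 0.1, -0.3, -0.5], [0.1, 0.2, -0.3, -0.2]]
runner [ 0.6577 -0.1191] -161.1
    [[0.7, 0.0, 0.4, -1.3], [0.5, 0.8, 0.8, -0.2]]
tin [ 0.6795 -0.0055] 69.2
    [[0.8, 0.3], [0.2, 1.0]]
reel [ 0.4425 -0.0125] -171.2
    [[0.6, 0.2], [0.2, 0.9]]
long [ 0.4994 -0.3799] 7.7
    [[-0.1, -0.7, -2.6, -1.7, -2.6, 0.3, 0.5, 1.2], [-1.3, -0.2, -0.3, -1.2, -0.0, -1.2, 0.6, -1.7]]
wide [0.4719 0.3605] -9.6
    [[-1.9, -1.5, -1.4, -0.7, -1.1, 0.6, 0.4, 0.5], [-1.1, 0.2, -0.0, -0.7, -0.2, -2.0, 0.1, -0.3]]
```

Both cameras fit a common barrel distortion (k about -0.06), with residuals under about 1 px on the parts. Next I'll place the crook handle.

```bash
cat > rob.py <<'E'
from station import env
import numpy as np, json
from scipy.spatial.transform import Rotation as Ro
LONG=(.4994,-.3799,np.radians(7.7)); WIDE=(.4719,.3605,np.radians(-9.6)); UP=.17
def quat(yaw):  # closing line at world angle yaw+90deg, tool pointing down
    x,y,z,w=Ro.from_matrix(np.array([[-np.cos(yaw),-np.sin(yaw),0],[-np.sin(yaw),np.cos(yaw),0],[0,0,-1]]).T).as_quat()
    return np.array([w,x,y,z])
def at(p,l):
    c,s=np.cos(p[2]),np.sin(p[2]);return np.array([p[0]+c*l[0]-s*l[1],p[1]+s*l[0]+c*l[1]])
def quat_best(p1,y1,p2,y2):
    best=None
    for f in(0,np.pi):
        q1=env.solve_ik([*p1,UP],quat(y1+f));q2=env.solve_ik([*p2,UP],quat(y2+f))
        if q1 is None or q2 is None: continue
        k=max(abs(q1[6]),abs(q2[6]))
        if best is None or k<best[0]: best=(k,f)
    return best[1]
def pick_place(part,g,zpick,op,squeeze,target,dz,rel,pick_only=False):
    """part,target: (x,y,yaw); g: grasp point in part frame; dz: rise of the part's support"""
    p1,p2=at(part,g),at(target,g);f=quat_best(p1,part[2],p2,target[2])
    Q1,Q2=quat(part[2]+f),quat(target[2]+f)
    env.movep([*p1,UP],Q1); env.move_gripper(op,squeeze)
    env.movel([*p1,zpick+.03],.2)
    if env.movel([*p1,zpick],.06,contact_N=8): print("contact on descent",env.sense()["tcp_pos"])
    env.move_gripper(0,squeeze); s=env.sense();print("gap",s["finger_gap"],"grip",s["grip_force"],"z",s["tcp_pos"][2])
    z0=s["tcp_pos"][2]
    env.movel([*p1,UP],.2); print("lifted gap",env.sense()["finger_gap"])
    env.movep([*p2,UP],Q2); env.movel([*p2,z0+dz+.015],.2)
    print("touch",env.movel([*p2,z0+dz-.002],.03,contact_N=3),env.sense()["tcp_pos"])
    env.move_gripper(rel); env.movel([*p2,UP],.2); print("t",env.sense()["time_s"])
E
python3 - <<'E'
from rob import *
t=(*at(LONG,(-.05,.01)),LONG[2])
pick_place((.4551,.1131,np.radians(-1.4)),(.005,-.026),.005,.038,30,t,.004,.032)
E
```

```text
gap 0.019331850650733576 grip 30.00023603439331 z 0.005183643113890309
lifted gap 0.019234030089238754
touch True [ 0.45708827 -0.40167197  0.00917939]
t 11.225
```

Run:
```python
from rob import *
t=(*at(LONG,(.085,0)),LONG[2])
pick_place((.6577,-.1191,LONG[2]-.3),(0,0),.013,.05,12,t,.004,.04)
t=(*at(WIDE,(0,.060)),WIDE[2])
pick_place((.6828,.1145,np.radians(-10)),(-.005,0),.005,.055,30,t,.004,.042)
import cv2
c=env.camera("top")["image"][:,:,::-1]
cv2.imwrite("pics/top2.png",cv2.resize(c,(800,600),interpolation=cv2.INTER_CUBIC))
```

```text
gap 0.02152545454175145 grip 12.000040411949158 z 0.013148709285488658
lifted gap 0.021383178916359658
touch True [ 0.58368565 -0.3683207   0.01672714]
t 20.1083
gap 0.030048416085387556 grip 30.000211000442505 z 0.005302675991242036
lifted gap 0.029528681047988888
touch True [0.47686196 0.42053916 0.00915075]
t 29.8083
```

View pics/top2.png

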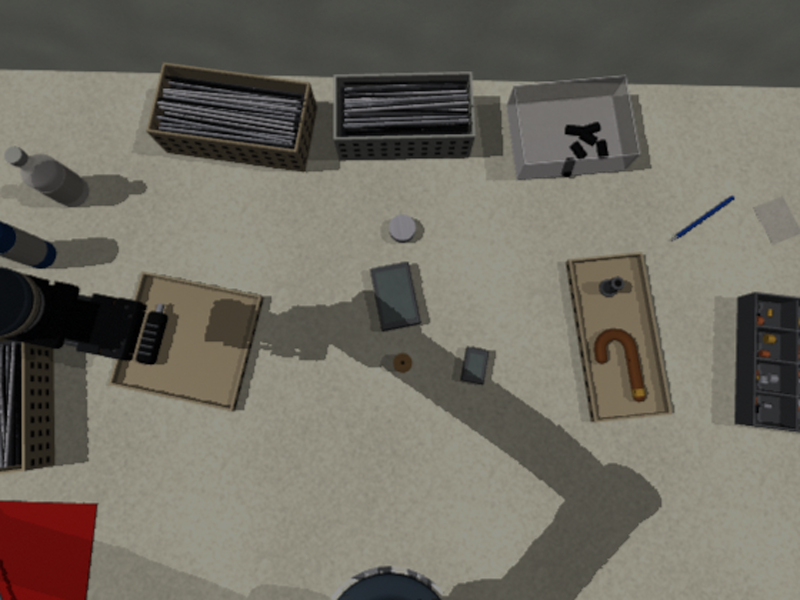

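The runner stands at (611,287) and the crook lies at (620,365), both well inside the long tray. The straight handle is at (152,336) in the wide tray. Next is the large case, then a look from both cameras with the arm moved aside.

Run:
```python
from rob import *
t=(*at(WIDE,(0,-.042)),WIDE[2])
pick_place((.5578,.0046,np.radians(13.5)),(0,0),.005,.086,35,t,.004,.078)
env.movep([.4421,-.1342,UP],quat(np.radians(-7.5)))
import cv2
a=env.camera("top")["image"][180:295,75:190,::-1];b=env.camera("scene")["image"][230:385,325:495,::-1]
for n,i in(("t3",a),("s3",b)): 
    k=5 if n=="t3" else 3
    cv2.imwrite(f"pics/{n}.png",cv2.convertScaleAbs(cv2.resize(i,None,fx=k,fy=k,interpolation=cv2.INTER_CUBIC),alpha=1.5,beta=15))
```

```text
gap 0.06791897438978046 grip 34.96319890022278 z 0.005262572472652913
lifted gap 0.06747345424024968
touch True [0.46478553 0.31921324 0.00914023]
t 39.45
```

View pics/t3.png

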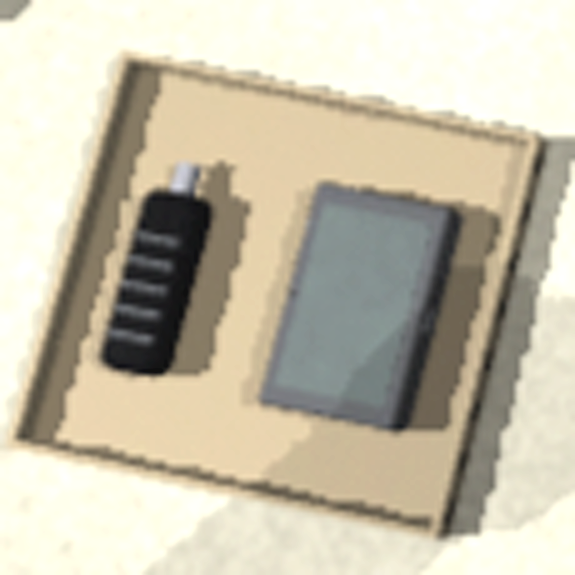

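View pics/s3.png

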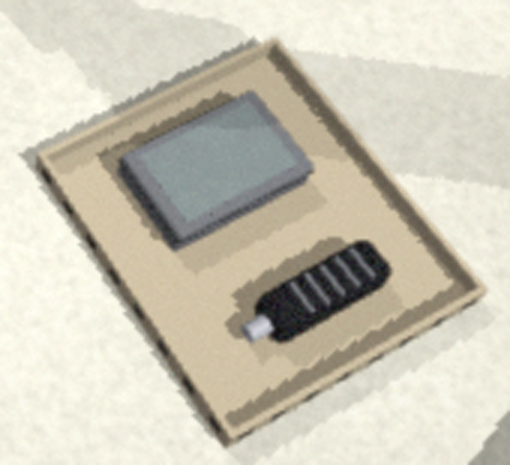

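The large case lies flat beside the straight handle in the wide tray, clear of the walls. I'll measure it with the same distortion.

Run:
```python
from joint import *
k=s.x
B=box(55,34,30)
ob={"top":(B,full([(320,184),(448,207),(396,427),(262,402)],5,(75,180))),"scene":(B,full([(178,237),(122,163),(252,93),(312,163)],3,(325,230)))}
f=lambda p:np.concatenate([(pj(n,world(p,m),k[:3] if n=="top" else k[3:6])-u).ravel() for n,(m,u) in ob.items()])
r=least_squares(f,[.465,.319,-.17]);print(r.x,np.degrees(r.x[2]),np.round(r.fun,1))
```

```text
[ 0.46522824  0.31879806 -0.16040686] -9.19063619259252 [-0.4 -0.9  0.5 -0.3  0.3  0.3  0.2 -0.2  1.   1.1 -0.5 -1.5 -0.3 -1.2
  0.7  1. ]
```

Measured pose agrees with the commanded one to under 1 mm and 0.4°. Placing the small case.

Run:
```python
from rob import *
t=(.4650,.3190,np.radians(-9.5))
pick_place((.4421,-.1342,np.radians(-7.5)),(0,0),.005,.06,20,t,.030,.05)
env.movep([.55,-.05,.25],quat(0))
import cv2
a=env.camera("top")["image"][180:295,75:190,::-1];b=env.camera("scene")["image"][:,:,::-1]
cv2.imwrite("pics/t4.png",cv2.convertScaleAbs(cv2.resize(a,None,fx=5,fy=5,interpolation=cv2.INTER_CUBIC),alpha=1.5,beta=15))
cv2.imwrite("pics/s4.png",cv2.resize(b,(800,600),interpolation=cv2.INTER_CUBIC))
```

```text
gap 0.0380381328139068 grip 19.858645498752594 z 0.005175325258770718
lifted gap 0.03797086881022335
touch True [0.46494297 0.31911162 0.0348833 ]
t 49.5083
```

View pics/t4.png

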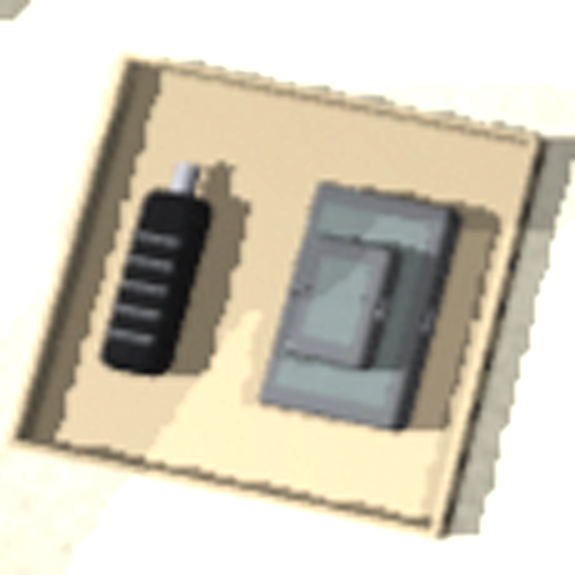

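View pics/s4.png

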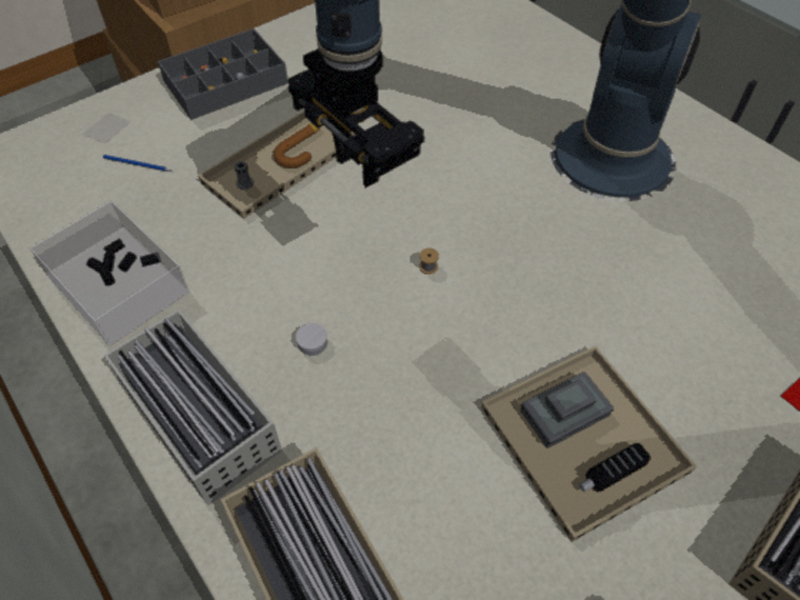

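All the parts are in place, and the small case sits on the large one (top crop, lid corners near (313,239), (387,250), (356,366), (284,354)). I'll check its centring numerically.

Run:
```python
from joint import *
k=s.x;B=box(29,19,52)
u=full([(313,239),(387,250),(356,366),(284,354)],5,(75,180))
r=least_squares(lambda p:(pj("top",world(p,B),k[:3])-u).ravel(),[.465,.319,-.17]);print(r.x,np.degrees(r.x[2]),np.round(r.fun,1))
```

```text
[ 0.46348707  0.32157876 -0.15778625] -9.040486416399354 [-0.3 -0.8  0.1 -0.1  0.6  0.8 -0.4  0.1]
```

```bash
python3 -c "
from station import env
print(env.hand_in(), env.sense()['time_s'])"
```

```text
the job is handed in; nothing more can be done
the job is handed in; nothing more can be done
```

I made up both kits and handed the job in, in about 50 s of robot time: all five parts are in their trays as asked, with the small case within about 3 mm of the large one's middle by the top camera, and the tin and reel left where they were.

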